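# Unlatch the returns case and stow the compass

### The arm

A 6-joint arm with a two-finger parallel gripper is mounted at the origin on the work surface. World frame = base frame: x ahead of the robot, y to its left, z up, the work surface at z = 0. Lengths are in m, angles in rad, forces in N, time in s.
With the tool pointing down it reaches from about 0.3 to 0.95 m from the base axis. Payload 3.1 kg.
Tool frame: the origin (TCP) lies at the very end of the fingers, on their centre line; the grasp point (between the pads) lies env.grasp_offset behind it (env.grasp_offset is the distance from the TCP to the grasp point, in m); z points along the fingers, y is the line along which they close (so a half turn about z gives the same grasp; the last joint's range is limited). The gripper opens to 85 mm and grips with 20 to 120 N. Pads are 22 mm wide; open, the fingers measure 114 mm over their backs; the gripper's body (76 mm by 85 mm) begins 54 mm behind the grasp point. The pads swing forward as they close: fully open they stand 13 mm farther back than shut.
Start: joints at [-1.234, 0.308, 1.634, -0, 1.2, -0.07], TCP at [0.247, -0.574, 0.231] pointing down, gripper open.
Joint ranges: [-3.06, 3.06], [-0.79, 1.96], [0.05, 2.63], [-1.19, 4.34], [0.05, 2.64], [-2.94, 2.94]. Speed limits (rad/s): [2.79, 2.79, 3.14, 3.14, 3.14, 3.14].

### API

Orientations are given as a unit quaternion [x, y, z, w].
In Python, from plant import env gives the robot as it stands.
- The arm moves only by the tool drive_tool, never from a script. Its argument "commands" is a list of rows, each an object with "gripper": the opening, from -1 (shut) to 1 (fully open); "travel": the shift along the tool's x, y, z in m, a list of three; "rotation": the turn, a rotation vector about the tool's x, y, z in degrees, a list of three. A call has 1 to 20 rows; each row is the pose to reach, as a shift and turn from the pose commanded when the call began, along the tool's axes at that moment; what a row does not reach only later rows make up. A row lasts 1/10 s, in which the tool goes at most 50 mm and 8.59 degrees, less where a joint would pass 70% of its speed; a pose out of reach is approached as far as the arm can. A call with a gripper value outside its range is refused whole. The fingers move at their own pace and stop on an object; "force" is the grip in N (left out, the last holds). Time passes only in rows, so rows that repeat a pose let the fingers close. It gives the time, the measured TCP pose, the force, the opening and the grip force at its end, in the units of the state.
- env.state(): the state, without advancing time (a new reading comes with each control period).
- env.get_image(name): name is "side" or "top" or "wrist"; returns the picture (480x640x3 uint8, red, green, blue); there is no depth.
- env.get_calibration(name): a dict with "fov_y" (degrees; the focal length in pixels is half the picture's height over the tangent of half this angle, whatever the lens; pixels are square), "cx", "cy" (the principal point, pixels), "k1" (the pictures are not rectified: a ray, as slopes to the right and down, at radius r is drawn at 1 + k1 r^2 times it, then the intrinsics apply), "pose" (4x4, takes a point from camera to world coordinates); the wrist camera has in their place "mount" (4x4, takes a point from camera to tool coordinates, whose origin is the TCP and whose axes are the flange's). Camera axes: x right, y up, looking along -z (the intrinsics and any distortion apply to the point x, -y, -z); pixel columns grow to the right and rows downward; lengths in m; the calibration is good to about 2 mm. A picture is of the moment at which its call begins: read the wrist's pose just before it. get_calibration takes no time and is no camera call.
- env.finish_job(): hands the job in; it is judged then, once.
Trained networks look in the newest picture that a camera, given by its name, has taken for a name from the list of things; names that differ only in an ending like _2 or _b are one class to them, and where a whole thing is asked for, a point or a joint stands for the part that bears it (a point fixed in the world has none). Each returns a list of dicts, best first, with "score" (0 to 1); they miss things now and then, are a little off and sometimes report something else, mostly with a low value. They report only what shows in the picture. A call takes as long as a camera call. They do not tell look-alikes from the thing itself.
- env.look_for(camera, query): "centre" ([x, y, z] in m, in world coordinates, good to about 4 mm: the middle of the surface that is visible of it).
- env.trace(camera, query): "region" (480x640 bool, what is visible of it).
The state is a dict: "clock": time; "q": joint angles; "joint_vel": joint speeds; "tau": joint torques, N m; "tool_pos": TCP position; "tool_rot": TCP orientation; "ft_force": force on the tool from outside, world axes, zero at the start; "wrist_torque": the same for the moment, N m; "finger_gap": finger opening in m; "finger_force": force on a finger pad.
Only numpy, scipy, OpenCV 4.12 (cv2) and the standard library are available. Lean on these libraries where they do the work, as an engineer would, in place of code of your own. Each camera call takes 0.05 s, during which the arm holds its last target. There are 200 camera calls.

### The job

Swing the red-posted latch lever of the dark case fully clear of the lid, then lift the lid by its orange tab until it stands upright or leans back. Lay the brass compass flat, dial up, in the middle of the green pad inside the case, setting it down gently rather than dropping it. Leave the lever clear and the lid standing open, and leave the other goods where they are, including the ring box in the case.

Things in the scene. Friction and masses are not known exactly. Their poses are not given: they have to be found in the camera images.
- case: dark slate case fixed to the table, outer 170 (x) x 280 (y) x 62 high without lid, walls and floor 6 thick; a 6 thick divider along y = 0 (top at z = 52) splits it into two bays of 158 x 131. Origin: centre of the underside; x points from its front (robot side) to its hinge side, y to its left. A ledge 46 wide, 42 deep, top at z = 70, juts from the front at y = +70 and carries the latch lever
- latch (a joint): latch lever, turns about an upright pivot. 0: it points along the case's +x, lying over the front part of the lid and blocking it; it grows as the lever swings towards the case's +y (counter-clockwise from above), stop at 1.9 rad. Fully clear of the lid from about 1.4 rad. Stays where it is left; about 2 N at the post
- latch_post (a point): axis of the round red post standing on the lever's free end, 12 diameter; this point is 10 below its top. The lever is a steel bar 76 x 14 x 6, its top 24 below this point (post root); its underside 2 above the lid. The post is 60 from the pivot
- latch_pivot (a point): pivot of the lever, on its axis at the height of the lever's underside
- lid (a joint): lid of the case, 0 closed, grows as it opens upward about a level hinge at the far (+x) top edge; 1.57 is upright, stop at 1.75 rad. Stiff hinge: it stays where it is left; lifting takes about 3 N at the tab. It cannot rise while the lever lies over it. The lid is 170 x 280 x 8 thick
- lid_tab (a point): grip point in the orange tab that juts 46 from the lid's front edge; tab 20 wide (along the case's y), 10 thick; the point is 34 out from the lid's front edge, at mid thickness, 204 from the hinge axis; case y = -50
- lid_hinge (a point): middle of the lid's hinge line, which runs along the case's y axis, at the lid's underside
- pad: green pad 120 (case x) x 110 (case y) x 4 thick, fixed on the floor of one of the two bays (varies; hidden until the lid opens). Origin: centre of its underside, 6 above the table; its top is 10 above the table
- compass: brass pocket compass, a disc 50 diameter, 18 thick, about 120 g, cream dial on top, lying on the table; a small stud 8 diameter juts 8 from its rim along its own +x. Origin: centre of its underside, z up out of the dial
- ringbox: navy ring box 52 x 52 x 40, stands in the bay without the pad. Origin: centre of its underside
- bangle: green jade bangle lying flat, 73 outside, 55 inside, 9 thick. Origin: its centre on the table
- stopper: pewter bottle stopper standing on its head, 38 diameter, 60 high. Origin: centre of its underside
- earbuds: white earbud charging case 46 x 60 x 23. Origin: centre of its underside
- sunglasses: tortoiseshell sunglasses standing open, 142 wide (y), 145 long (x, temples to +x), 48 high. Origin: on the table below the lens front's middle
- scanner: dark barcode scanner lying on its side, head 95 x 62 x 40, grey handle 110 long towards its -y. Origin: on the table, near the head's middle
- tape: roll of packing tape lying flat, 100 outside, 76 inside, 48 high. Origin: centre of its underside
Things that resemble listed ones, but are neither listed nor needed, are in the scene too. What is shaped like the compass but brown or purple is not meant.

How it is judged:
By the outcome, as a careful person would: the job done as asked, in the order asked, and still so for the second after the job is handed in, with the robot touching nothing.
It also fails if it takes over 72 s, if anything falls off the work surface, if the arm or the gripper's body presses on something with over 40 N, if the wrist force passes 120 N, or if a joint passes its speed limit or range.

## Working session

There is one attempt and no reset: what is moved stays moved. The work goes in short steps, Python scripts to look and compute and a tool call to move; the robot and the scene stay as the last step left them, time stands still between calls to the robot, and variables do not carry over. Pictures are saved under pics/ and viewed, at most 10 in all, crops included, and the job is handed in when it is done.

Besides the shell and the picture viewer there is one more tool, called after "Request:" as a command line: name --argument value ..., lists and objects as JSON in quotes. drive_tool: Moves the arm, as the interface text tells. Its arguments: {"type":"object","properties":{"commands":{"type":"array"},"force":{"type":"number"}},"required":["commands"]}

```bash
ls; mkdir -p pics
cat > h.py <<'E'
import numpy as np, cv2
from plant import env
from scipy.spatial.transform import Rotation as R
def cam(name, st=None):
    c=env.get_calibration(name)
    if 'pose' in c: P=np.array(c['pose'])
    else:
        st=st or env.state(); T=np.eye(4); T[:3,:3]=R.from_quat(st['tool_rot']).as_matrix(); T[:3,3]=st['tool_pos']; P=T@np.array(c['mount'])
    f=240/np.tan(np.radians(c['fov_y'])/2)
    return dict(P=P,f=f,cx=c['cx'],cy=c['cy'],k1=c['k1'])
def ray(C,u,v):
    d=np.array([(u-C['cx'])/C['f'],(v-C['cy'])/C['f']]); s=d.copy()
    for _ in range(20): s=d/(1+C['k1']*(s@s))
    w=C['P'][:3,:3]@np.array([s[0],-s[1],-1]); return C['P'][:3,3],w/np.linalg.norm(w)
def onz(C,u,v,z):
    o,d=ray(C,u,v); return o+d*(z-o[2])/d[2]
def proj(C,p):
    q=C['P'][:3,:3].T@(np.array(p)-C['P'][:3,3]); s=np.array([q[0],-q[1]])/-q[2]; s=s*(1+C['k1']*(s@s)); return s*C['f']+[C['cx'],C['cy']]
def tri(*rs):
    A=0;b=0
    for o,d in rs:
        M=np.eye(3)-np.outer(d,d);A=A+M;b=b+M@o
    p=np.linalg.solve(A,b); return p,max(np.linalg.norm((np.eye(3)-np.outer(d,d))@(p-o)) for o,d in rs)
def save(name,fn):
    im=env.get_image(name); cv2.imwrite('pics/'+fn,im[:,:,::-1]); return im
def totool(dw):
    "world vector -> tool axes"
    return R.from_quat(env.state()['tool_rot']).inv().apply(dw)
E
python3 - <<'E'
from h import *
s=env.state();print({k:np.round(v,3) for k,v in s.items()},env.grasp_offset)
for n in('side','top'):
    save(n,n+'0.png'); C=cam(n);print(n,C['P'].round(3).tolist(),C['f'],C['k1'])
    for q in['case','latch_post','latch_pivot','lid_tab','lid_hinge','compass']:
        try:
            for d in env.look_for(n,q)[:3]: print(q,np.round(d['centre'],3),round(d['score'],2),proj(C,d['centre']).round())
        except Exception as e: print(q,e)
print(np.round(env.get_calibration('wrist')['mount'],3).tolist())
E
```

```text
pics
{'clock': np.float64(0.0), 'q': array([-1.234,  0.309,  1.635,  0.   ,  1.2  , -0.07 ]), 'joint_vel': array([-0.   ,  0.002, -0.   ,  0.   ,  0.001,  0.002]), 'tau': array([-0.0000e+00, -4.1525e+01, -2.7666e+01, -0.0000e+00,  1.0000e-02,
        0.0000e+00]), 'tool_pos': array([ 0.247, -0.573,  0.23 ]), 'tool_rot': array([ 0.979,  0.202, -0.   , -0.001]), 'ft_force': array([ 0.071, -0.071, -0.061]), 'wrist_torque': array([-0.018,  0.021,  0.009]), 'finger_force': np.float64(0.0), 'finger_gap': np.float64(0.085)} 0.0187
side [[0.766, 0.411, -0.495, -0.189], [-0.643, 0.463, -0.61, -0.845], [-0.021, 0.785, 0.619, 0.897], [0.0, 0.0, 0.0, 1.0]] 540.0479753663224 -0.13028051496724363
case [0.562 0.068 0.068] 0.93 [316. 199.]
latch_post [0.549 0.202 0.077] 0.43 [282. 178.]
latch_pivot [0.549 0.206 0.072] 0.46 [281. 179.]
lid_tab [0.58  0.091 0.07 ] 0.78 [316. 193.]
lid_hinge [0.576 0.091 0.07 ] 0.95 [315. 193.]
compass [ 0.465 -0.162  0.02 ] 0.79 [348. 273.]
compass [ 0.267 -0.203  0.02 ] 0.79 [293. 324.]
compass [ 0.442 -0.26   0.016] 0.71 [370. 301.]
top [[-0.013, 0.999, -0.039, 0.424], [-1.0, -0.013, 0.001, -0.035], [0.0, 0.039, 0.999, 1.315], [0.0, 0.0, 0.0, 1.0]] 458.6901476603785 0.004375645734075709
case [0.595 0.122 0.068] 0.72 [258. 196.]
latch_post [0.542 0.212 0.08 ] 0.61 [225. 215.]
latch_pivot [0.536 0.213 0.081] 0.69 [224. 217.]
latch_pivot [0.594 0.113 0.071] 0.37 [261. 196.]
lid_tab [0.594 0.116 0.072] 0.71 [260. 196.]
lid_hinge [0.592 0.121 0.068] 0.95 [259. 197.]
lid_hinge [0.54  0.21  0.079] 0.5 [225. 216.]
compass [ 0.28  -0.201  0.024] 0.76 [377. 308.]
compass [ 0.446 -0.249  0.02 ] 0.61 [392. 249.]
compass [ 0.469 -0.155  0.018] 0.6 [359. 241.]
[[-0.0, 0.952, 0.306, 0.078], [1.0, 0.0, -0.0, 0.002], [-0.0, 0.306, -0.952, -0.142], [0.0, 0.0, 0.0, 1.0]]
```

View pics/side0.png

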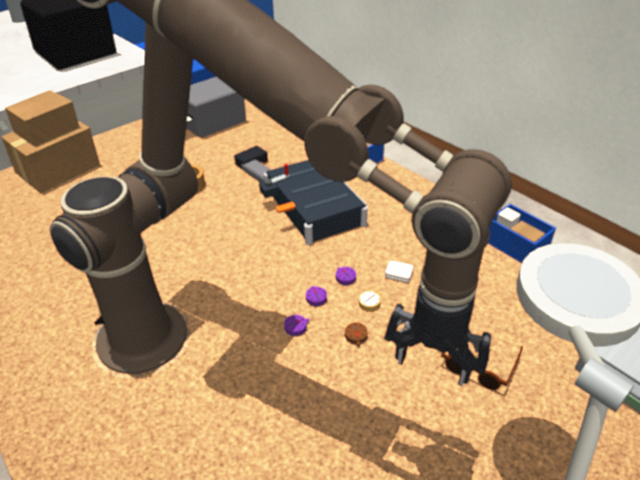

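View pics/top0.png

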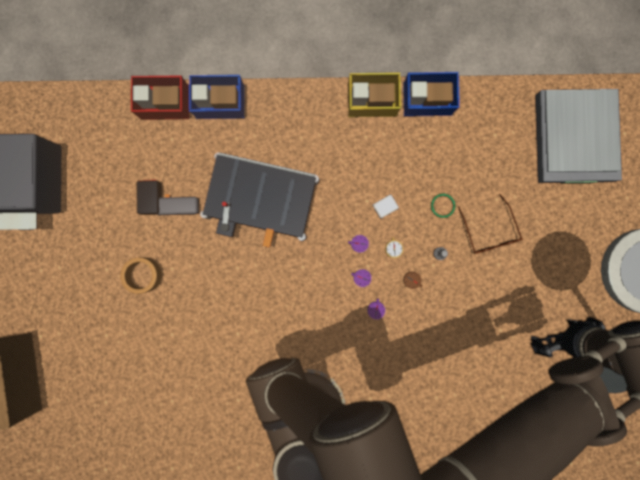

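The scene is clear. The dark case is at top px (260,197), with the red post at (225,204) and the orange tab at (269,237). The cream-dialled compass is at (394,249) in the top view and (370,300) in the side view. The purple and brown discs are decoys. I'll move the wrist camera over the case to measure it.

Request:
drive_tool --commands '[{"gripper": 0,"travel": [0.1,-0.1,-0.1],"rotation": [0,0,8]},{"gripper": 0,"travel": [0.2,-0.2,-0.1],"rotation": [0,0,16]},{"gripper": 0,"travel": [0.3,-0.3,-0.1],"rotation": [0,0,24]},{"gripper": 0,"travel": [0.521,-0.518,-0.1],"rotation": [0,0,36.4]},{"gripper": 0,"travel": [0.521,-0.518,-0.1],"rotation": [0,0,36.4]},{"gripper": 0,"travel": [0.521,-0.518,-0.1],"rotation": [0,0,36.4]},{"gripper": 0,"travel": [0.521,-0.518,-0.1],"rotation": [0,0,36.4]},{"gripper": 0,"travel": [0.521,-0.518,-0.1],"rotation": [0,0,36.4]},{"gripper": 0,"travel": [0.521,-0.518,-0.1],"rotation": [0,0,36.4]},{"gripper": 0,"travel": [0.521,-0.518,-0.1],"rotation": [0,0,36.4]},{"gripper": 0,"travel": [0.521,-0.518,-0.1],"rotation": [0,0,36.4]},{"gripper": 0,"travel": [0.521,-0.518,-0.1],"rotation": [0,0,36.4]},{"gripper": 0,"travel": [0.521,-0.518,-0.1],"rotation": [0,0,36.4]},{"gripper": 0,"travel": [0.521,-0.518,-0.1],"rotation": [0,0,36.4]},{"gripper": 0,"travel": [0.521,-0.518,-0.1],"rotation": [0,0,36.4]},{"gripper": 0,"travel": [0.521,-0.518,-0.1],"rotation": [0,0,36.4]},{"gripper": 0,"travel": [0.521,-0.518,-0.1],"rotation": [0,0,36.4]},{"gripper": 0,"travel": [0.521,-0.518,-0.1],"rotation": [0,0,36.4]}]'

```text
clock: 2.5
tool_pos: [0.5203, 0.107, 0.3309]
tool_rot: [0.993, -0.114, -0.0, 0.0]
ft_force: [-0.2, -1.1, -0.1]
finger_gap: 0.0423
finger_force: 0.0
```

Run:
```python
from h import *
s=env.state();print(s['clock'],s['q'].round(3),s['tool_pos'].round(4),s['tool_rot'].round(3),s['finger_gap'],s['joint_vel'].round(3))
save('wrist','w1.png')
C=cam('wrist',s)
for q in['latch_post','lid_tab','case']:
    for d in env.look_for('wrist',q)[:2]: print(q,np.round(d['centre'],3),round(d['score'],2),proj(C,d['centre']).round())
```

```text
2.5 [ 1.210e-01  4.800e-02  1.737e+00 -1.000e-03  1.358e+00  1.921e+00] [0.5203 0.107  0.3309] [ 0.993 -0.114 -0.     0.   ] 0.04232243223583853 [-0.021 -0.009  0.009  0.001 -0.002  0.003]
latch_post [0.544 0.21  0.079] 0.96 [224. 204.]
latch_post [0.598 0.122 0.07 ] 0.37 [288. 138.]
lid_tab [0.6   0.113 0.069] 0.59 [295. 134.]
case [0.6   0.122 0.07 ] 0.63 [287. 136.]
```

View pics/w1.png

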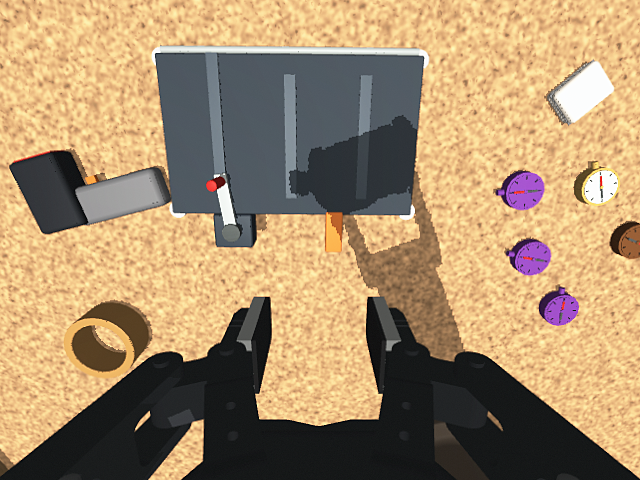

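The wrist view shows the lid corners at about (156,50), (427,54), (410,215) and (177,213). The post top is at (212,185), the pivot at (231,232), the tab at (334,232) and the compass at (600,186) with its stud at (596,165). I'll triangulate these with the fixed cameras.

```bash
cat >> h.py <<'E'
def blob(im,kind,near,rad=40):
    h=cv2.cvtColor(im,cv2.COLOR_RGB2HSV).astype(int);H,S,V=h[...,0],h[...,1],h[...,2]
    m={'red':((H<6)|(H>172))&(S>170)&(V>90),'orange':(H>8)&(H<20)&(S>185)&(V>110),'cream':(S<75)&(V>200),'green':(H>40)&(H<90)&(S>80)&(V>40)}[kind]
    yy,xx=np.mgrid[:480,:640]; m&=np.hypot(xx-near[0],yy-near[1])<rad
    n,l,st,c=cv2.connectedComponentsWithStats(m.astype(np.uint8))
    if n<2: return None
    i=1+st[1:,4].argmax(); return c[i],st[i],l==i
E
python3 - <<'E'
from h import *
from scipy.optimize import least_squares
s=env.state(); W=cam('wrist',s); imw=cv2.imread('pics/w1.png')[:,:,::-1]
V={'wrist':(W,imw)}
for n in('side','top'): V[n]=(cam(n),save(n,n+'1.png'))
near={'red':{'wrist':(214,184),'side':(286,168),'top':(225,204)},'orange':{'wrist':(334,232),'side':(285,207),'top':(269,237)},'cream':{'wrist':(600,186),'side':(370,299),'top':(394,249)}}
for k in near:
    rs=[]
    for n,(C,im) in V.items():
        b=blob(im,k,near[k][n],25)
        if b is None: print(k,n,None);continue
        print(k,n,b[0].round(1),b[1]); rs.append(ray(C,*b[0]))
    if len(rs)>1:
        print(k,*tri(*rs), [tri(rs[0],r) [0].round(4) for r in rs[1:]])
px=np.array([(156,48),(427,54),(411,216),(176,214)],float)
loc=np.array([(85,140),(85,-140),(-85,-140),(-85,140)])/1000
w=np.array([onz(W,*p,.07)[:2] for p in px]); print(w.round(4).tolist(), np.linalg.norm(w-np.roll(w,-1,0),axis=1).round(3))
def f(p):
    c,s_=np.cos(p[2]),np.sin(p[2]); return (loc@np.array([[c,s_],[-s_,c]])+p[:2]-w).ravel()
r=least_squares(f,[.6,.12,-.23]); print('case',r.x.round(4),r.fun.round(4))
c,s_=np.cos(r.x[2]),np.sin(r.x[2])
for nm,l in dict(tab=(-.119,-.05),pivot=(-.106,.07),padL=(0,.0685),padR=(0,-.0685)).items(): print(nm,r.x[0]+c*l[0]-s_*l[1],r.x[1]+s_*l[0]+c*l[1])
print('post top z.112',onz(W,212,185,.112),'pivot z.078',onz(W,231,232,.080),'tab end',onz(W,334,251,.067))
E
```

```text
red wrist [211.1 185.2] [206 180  11  11  97]
red side [285.9 168.5] [285 164   3  10  26]
red top None
red [0.57024399 0.21085427 0.0959672 ] 0.0004029012957980563 [array([0.5702, 0.2109, 0.096 ])]
orange wrist [335.7 222.3] [326 212  17  29 227]
orange side [285.  206.5] [276 202  19  10 122]
orange top None
orange [0.48586252 0.09545618 0.06530987] 0.007282998728706013 [array([0.4859, 0.0955, 0.0653])]
cream wrist [600.8 186.5] [585 170  33  34 782]
cream side [369.2 298.3] [360 292  19  14 208]
cream top [397.6 248.2] [395 241   7  16  79]
cream [ 0.44608634 -0.2581965   0.01909558] 0.005826173615600797 [array([ 0.4463, -0.2543,  0.0184]), array([ 0.4456, -0.2648,  0.0075])]
[[0.7151, 0.2303], [0.6456, -0.0394], [0.4799, 0.0027], [0.5455, 0.2707]] [0.279 0.171 0.276 0.174]
case [ 0.5965  0.1161 -0.2448] [-0.0022  0.001  -0.0006 -0.0009  0.0002 -0.0019  0.0025  0.0018]
tab 0.4689407928229364 0.09641276687935402
pivot 0.5106315187460836 0.20968625615200345
padL 0.6131089095240949 0.1825452469715999
padR 0.5799113359238512 0.04962827624529871
post top z.112 [0.5710973  0.20497955 0.112     ] pivot z.078 [0.51184014 0.21125157 0.08      ] tab end [0.45715015 0.10025318 0.067     ]
```

The measurements agree. Case yaw is −0.245, the pivot is at (0.511,0.211), the post at (0.571,0.205) is 60 mm from it, and the compass is at (0.446,−0.254). I'll cage the post and swing the lever.

Request:
drive_tool --commands '[{"gripper": 0,"travel": [0.012,-0.045,0.02],"rotation": [0,0,0]},{"gripper": 0,"travel": [0.023,-0.09,0.04],"rotation": [0,0,0]},{"gripper": 0,"travel": [0.027,-0.107,0.08],"rotation": [0,0,0]},{"gripper": 0,"travel": [0.027,-0.107,0.12],"rotation": [0,0,0]},{"gripper": 0,"travel": [0.027,-0.107,0.16],"rotation": [0,0,0]},{"gripper": 0,"travel": [0.027,-0.107,0.2],"rotation": [0,0,0]},{"gripper": 0,"travel": [0.027,-0.107,0.225],"rotation": [0,0,0]},{"gripper": 0,"travel": [0.027,-0.107,0.237],"rotation": [0,0,0]},{"gripper": -0.5,"travel": [0.027,-0.107,0.245],"rotation": [0,0,0]},{"gripper": -0.53,"travel": [0.027,-0.107,0.245],"rotation": [0,0,0]},{"gripper": -0.53,"travel": [0.027,-0.107,0.245],"rotation": [0,0,0]},{"gripper": -0.53,"travel": [0.027,-0.107,0.245],"rotation": [0,0,0]}]' --force 20

```text
clock: 4.0
tool_pos: [0.5729, 0.2063, 0.0882]
tool_rot: [0.993, -0.114, 0.002, -0.001]
ft_force: [0.0, -0.2, -0.6]
finger_gap: 0.0199
finger_force: 0.0
```

Run:
```python
from h import *
s=env.state();print(s['clock'],s['q'].round(3),s['tool_pos'].round(4),s['finger_gap'],s['ft_force'].round(1))
im=save('wrist','w2.png'); print(blob(im,'red',(320,330),150)[:2])
print(proj(cam('wrist',s),(.571,.205,.112)), proj(cam('wrist',s),s['tool_pos']+[0,0,.0187]))
```

```text
4.0 [0.274 0.442 1.77  0.    0.926 2.074] [0.5729 0.2063 0.0882] 0.019864010525611556 [ 0.  -0.2 -0.6]
(array([316.58986175, 332.57537854]), array([ 302,  300,   29,   64, 1519], dtype=int32))
[319.17584825 348.2857521 ] [314.85254706 337.68180833]
```

View pics/w2.png

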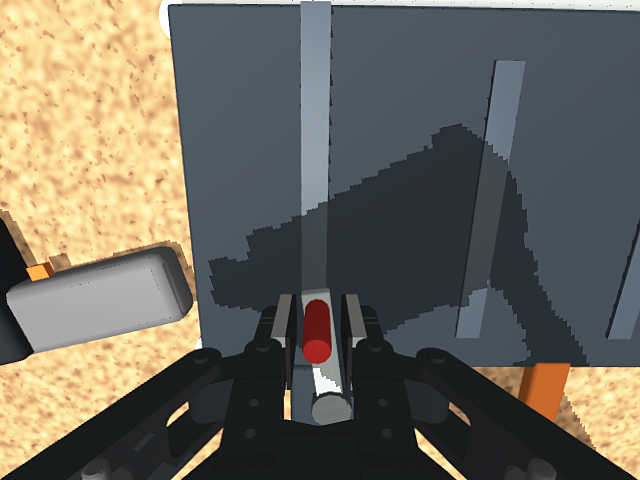

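The red post at (316,335) sits centred between the pads. Now I'll swing the lever.

Request:
drive_tool --commands '[{"gripper": -0.53,"travel": [-0.0018,-0.0088,0],"rotation": [0,0,-8]},{"gripper": -0.53,"travel": [-0.0049,-0.0173,0],"rotation": [0,0,-16]},{"gripper": -0.53,"travel": [-0.0093,-0.0252,0],"rotation": [0,0,-24]},{"gripper": -0.53,"travel": [-0.0148,-0.0323,0],"rotation": [0,0,-32]},{"gripper": -0.53,"travel": [-0.0213,-0.0385,0],"rotation": [0,0,-40]},{"gripper": -0.53,"travel": [-0.0286,-0.0437,0],"rotation": [0,0,-48]},{"gripper": -0.53,"travel": [-0.0366,-0.0478,0],"rotation": [0,0,-56]},{"gripper": -0.53,"travel": [-0.0452,-0.0506,0],"rotation": [0,0,-64]},{"gripper": -0.53,"travel": [-0.0541,-0.0521,0],"rotation": [0,0,-72]},{"gripper": -0.53,"travel": [-0.0633,-0.0522,0],"rotation": [0,0,-80]},{"gripper": -0.53,"travel": [-0.0693,-0.0518,0],"rotation": [0,0,-80]},{"gripper": -0.53,"travel": [-0.0693,-0.0518,0],"rotation": [0,0,-80]},{"gripper": -0.53,"travel": [-0.0693,-0.0518,0],"rotation": [0,0,-80]}]'

```text
clock: 5.35
tool_pos: [0.5154, 0.272, 0.0866]
tool_rot: [0.835, 0.551, -0.0, -0.0]
ft_force: [0.5, 0.5, 0.2]
finger_gap: 0.0203
finger_force: 0.0
```

Run:
```python
from h import *
s=env.state();print(s['clock'],s['q'].round(3),s['tool_pos'].round(4),s['tool_rot'].round(3),s['finger_gap'],s['ft_force'].round(1))
C=cam('wrist',s);im=save('wrist','w3.png'); b=blob(im,'red',(320,330),150); print(b[:2]); 
p=onz(C,*b[0],.098); print(p, p[:2]-[.511,.211],np.arctan2(p[1]-.211,p[0]-.511)+.245)
```

```text
5.35 [ 0.411  0.404  1.831 -0.     0.906  0.816] [0.5154 0.272  0.0866] [ 0.835  0.551 -0.    -0.   ] 0.02026651185472038 [0.5 0.5 0.2]
(array([328.31877023, 338.73462783]), array([314, 324,  30,  29, 618], dtype=int32))
[0.5173998  0.26336475 0.098     ] [0.0063998  0.05236475] 1.6941836475109953
```

The lever is at about 1.65 rad, so it's clear. Next I'll rise, reorient and descend onto the tab at (0.469,0.097,0.066).

Request:
drive_tool --commands '[{"gripper": -0.3,"travel": [0,0,-0.03],"rotation": [0,0,0]},{"gripper": -0.3,"travel": [0,0,-0.065],"rotation": [0,0,0]},{"gripper": -0.1,"travel": [-0.01,0,-0.08],"rotation": [0,0,8.2]},{"gripper": 0,"travel": [-0.03,0.01,-0.08],"rotation": [0,0,16.4]},{"gripper": 0,"travel": [-0.05,0.01,-0.08],"rotation": [0,0,24.6]},{"gripper": 0,"travel": [-0.08,0.02,-0.08],"rotation": [0,0,32.8]},{"gripper": 0,"travel": [-0.11,0.02,-0.08],"rotation": [0,0,41]},{"gripper": 0,"travel": [-0.14,0.0265,-0.08],"rotation": [0,0,49.2]},{"gripper": 0,"travel": [-0.16,0.0265,-0.08],"rotation": [0,0,57.4]},{"gripper": 0,"travel": [-0.179,0.0265,-0.07],"rotation": [0,0,65.6]},{"gripper": 0,"travel": [-0.179,0.0265,-0.05],"rotation": [0,0,73.8]},{"gripper": 0,"travel": [-0.179,0.0265,-0.03],"rotation": [0,0,80.8]},{"gripper": 0,"travel": [-0.179,0.0265,-0.02],"rotation": [0,0,80.8]},{"gripper": 0,"travel": [-0.179,0.0265,-0.01],"rotation": [0,0,80.8]},{"gripper": 0,"travel": [-0.179,0.0265,-0.01],"rotation": [0,0,80.8]}]'

```text
clock: 6.9
tool_pos: [0.4687, 0.097, 0.0951]
tool_rot: [0.993, -0.12, -0.001, 0.0]
ft_force: [0.5, -1.0, 0.3]
finger_gap: 0.0424
finger_force: 0.0
```

Run:
```python
from h import *
s=env.state();print(s['clock'],s['q'].round(3),s['tool_pos'].round(4),s['tool_rot'].round(3),s['finger_gap'],s['ft_force'].round(1))
C=cam('wrist',s);im=save('wrist','w4.png'); b=blob(im,'orange',(320,330),150); print(b[:2]); 
print(onz(C,*b[0],.071),totool(onz(C,*b[0],.071)-s['tool_pos']))
for p in [(.469,.0967,.071),(.457,.100,.071)]: print(proj(C,p))
```

```text
6.9 [ 0.113  0.217  2.068 -0.     0.859  1.925] [0.4687 0.097  0.0951] [ 0.993 -0.12  -0.001  0.   ] 0.0424162914148161 [ 0.5 -1.   0.3]
(array([311.44167916, 265.86116942]), array([ 292,  223,   40,   88, 3335], dtype=int32))
[0.48308914 0.095598   0.071     ] [ 0.01429124 -0.00210462  0.02405452]
[316.04739984 290.97093595]
[315.46071397 312.38099005]
```

View pics/w4.png

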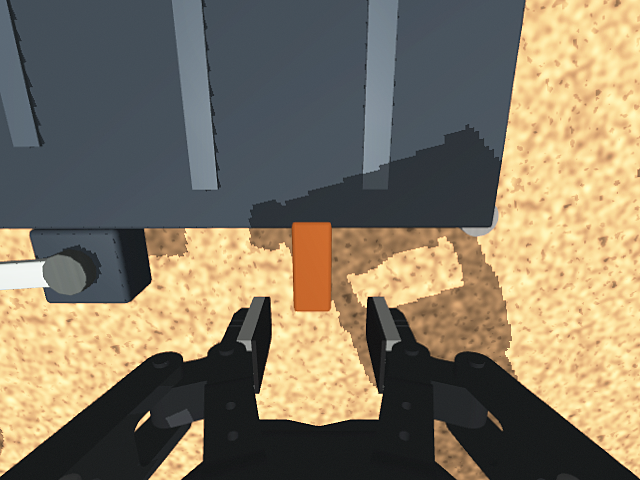

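The tab runs from (311,223) to (311,310) and lies between the pads. The lever points sideways, clear of the lid. I'll descend and grip.

Request:
drive_tool --commands '[{"gripper": 0,"travel": [0,-0.002,0.02],"rotation": [0,0,0]},{"gripper": 0,"travel": [0,-0.002,0.036],"rotation": [0,0,0]},{"gripper": 0,"travel": [0,-0.002,0.047],"rotation": [0,0,0]},{"gripper": -0.4,"travel": [0,-0.002,0.047],"rotation": [0,0,0]},{"gripper": -0.8,"travel": [0,-0.002,0.047],"rotation": [0,0,0]},{"gripper": -0.8,"travel": [0,-0.002,0.047],"rotation": [0,0,0]},{"gripper": -0.8,"travel": [0,-0.002,0.047],"rotation": [0,0,0]}]' --force 25

```text
clock: 7.65
tool_pos: [0.4703, 0.1, 0.0498]
tool_rot: [0.993, -0.121, 0.0, -0.001]
ft_force: [0.3, 4.5, -2.7]
finger_gap: 0.0193
finger_force: 27.9
```

Request:
drive_tool --commands '[{"gripper": -0.8,"travel": [0.0012,0,-0.0183],"rotation": [0,0,0]},{"gripper": -0.8,"travel": [0.004,0,-0.0365],"rotation": [0,0,0]},{"gripper": -0.8,"travel": [0.0085,0,-0.0543],"rotation": [0,0,0]},{"gripper": -0.8,"travel": [0.0145,0,-0.0716],"rotation": [0,0,0]},{"gripper": -0.8,"travel": [0.022,0,-0.0883],"rotation": [0,0,0]},{"gripper": -0.8,"travel": [0.0311,0,-0.1043],"rotation": [0,0,0]},{"gripper": -0.8,"travel": [0.0415,0,-0.1194],"rotation": [0,0,0]}]'

```text
clock: 8.35
tool_pos: [0.5116, 0.09, 0.1697]
tool_rot: [0.993, -0.121, 0.001, -0.001]
ft_force: [4.0, 4.6, -8.0]
finger_gap: 0.0192
finger_force: 27.4
```

Request:
drive_tool --commands '[{"gripper": -0.8,"travel": [0.0118,0,-0.0141],"rotation": [0,0,0]},{"gripper": -0.8,"travel": [0.0247,0,-0.0271],"rotation": [0,0,0]},{"gripper": -0.8,"travel": [0.0388,0,-0.0389],"rotation": [0,0,0]},{"gripper": -0.8,"travel": [0.0539,0,-0.0493],"rotation": [0,0,0]},{"gripper": -0.8,"travel": [0.0699,0,-0.0584],"rotation": [0,0,0]},{"gripper": -0.8,"travel": [0.0866,0,-0.066],"rotation": [0,0,0]},{"gripper": -0.8,"travel": [0.1039,0,-0.072],"rotation": [0,0,0]},{"gripper": -0.8,"travel": [0.1217,0,-0.0765],"rotation": [0,0,0]},{"gripper": -0.8,"travel": [0.1399,0,-0.0794],"rotation": [0,0,0]},{"gripper": -0.8,"travel": [0.1582,0,-0.0806],"rotation": [0,0,0]},{"gripper": -0.8,"travel": [0.1765,0,-0.0802],"rotation": [0,0,0]},{"gripper": -0.8,"travel": [0.1867,0,-0.0792],"rotation": [0,0,0]},{"gripper": -0.8,"travel": [0.1867,0,-0.0792],"rotation": [0,0,0]}]'

```text
clock: 9.65
tool_pos: [0.6928, 0.0458, 0.2481]
tool_rot: [0.993, -0.121, 0.0, -0.002]
ft_force: [1.6, 4.8, -1.5]
finger_gap: 0.0195
finger_force: 28.2
```

Run:
```python
from h import *
s=env.state();print(s['clock'],s['q'].round(3),s['tool_pos'].round(4),s['finger_gap'],s['ft_force'].round(1))
save('side','s5.png')
```

```text
9.65 [0.002 0.426 1.439 0.003 1.276 1.814] [0.6928 0.0458 0.2481] 0.019484845618158556 [ 1.6  4.8 -1.5]
```

View pics/s5.png

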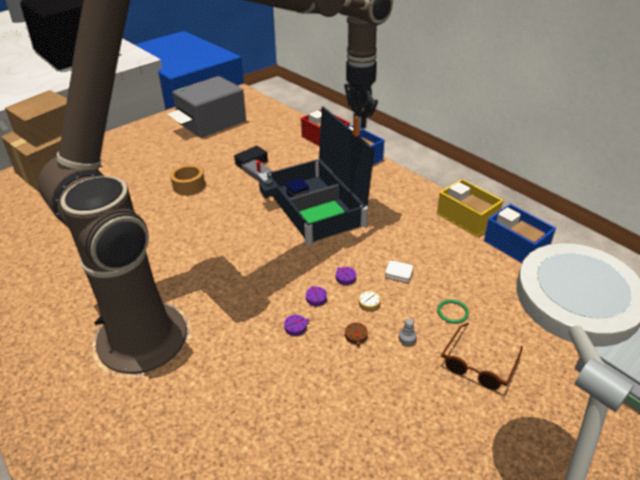

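The lid stands upright at about 1.67 rad. The green pad is in the right bay at about (322,212), and the navy ring box is in the left bay. I'll release and move over the compass.

Request:
drive_tool --commands '[{"gripper": -0.2,"travel": [0,0,0],"rotation": [0,0,0]},{"gripper": 0,"travel": [0,0,0],"rotation": [0,0,0]},{"gripper": 0,"travel": [0,0,-0.03],"rotation": [0,0,0]},{"gripper": 0,"travel": [0,0,-0.065],"rotation": [0,0,0]},{"gripper": 0,"travel": [-0.01,0.03,-0.08],"rotation": [0,0,0]},{"gripper": 0.3,"travel": [-0.03,0.07,-0.08],"rotation": [0,0,0]},{"gripper": 0.55,"travel": [-0.05,0.11,-0.08],"rotation": [0,0,0]},{"gripper": 0.55,"travel": [-0.07,0.15,-0.08],"rotation": [0,0,0]},{"gripper": 0.55,"travel": [-0.09,0.19,-0.07],"rotation": [0,0,0]},{"gripper": 0.55,"travel": [-0.11,0.23,-0.05],"rotation": [0,0,0]},{"gripper": 0.55,"travel": [-0.13,0.27,-0.03],"rotation": [0,0,0]},{"gripper": 0.55,"travel": [-0.15,0.31,0.0],"rotation": [0,0,0]},{"gripper": 0.55,"travel": [-0.168,0.345,0.03],"rotation": [0,0,0]},{"gripper": 0.55,"travel": [-0.168,0.35,0.06],"rotation": [0,0,0]},{"gripper": 0.55,"travel": [-0.168,0.35,0.09],"rotation": [0,0,0]},{"gripper": 0.55,"travel": [-0.168,0.35,0.11],"rotation": [0,0,0]},{"gripper": 0.55,"travel": [-0.168,0.35,0.11],"rotation": [0,0,0]},{"gripper": 0.55,"travel": [-0.168,0.35,0.11],"rotation": [0,0,0]}]'

```text
clock: 11.5
tool_pos: [0.4447, -0.2557, 0.1386]
tool_rot: [0.993, -0.121, 0.0, 0.0]
ft_force: [-0.4, -0.4, -0.8]
finger_gap: 0.0665
finger_force: 0.0
```

Run:
```python
from h import *
s=env.state();print(s['clock'],s['q'].round(3),s['tool_pos'].round(4),s['tool_rot'].round(3),s['finger_gap'],s['ft_force'].round(1))
C=cam('wrist',s);im=save('wrist','w6.png'); b=blob(im,'cream',(320,270),150); print(b[:2]); 
p=onz(C,*b[0],.018);print(p,totool(p-s['tool_pos']))
rs=[]
for n,nr,st_ in(('side',(322,212),0),('top',(280,205),0)):
    im=save(n,n+'6.png'); g=blob(im,'green',nr,35); print(n,g[:2]);
    ys,xs=np.nonzero(g[2]); cs=cv2.minAreaRect(np.c_[xs,ys].astype(np.float32)); print(cs, onz(cam(n),*g[0],.010)); rs.append(ray(cam(n),*g[0]))
print(tri(*rs))
```

```text
11.5 [-6.060e-01  2.070e-01  1.970e+00 -1.000e-03  9.640e-01  1.207e+00] [ 0.4447 -0.2557  0.1386] [ 0.993 -0.121  0.     0.   ] 0.06645974881085727 [-0.4 -0.4 -0.8]
(array([311.20792079, 253.0660066 ]), array([300, 241,  29,  21, 303], dtype=int32))
[ 0.43345999 -0.24861454  0.018     ] [-0.01284217 -0.00434223  0.12052346]
side (array([321.48540707, 211.41935484]), array([299, 200,  46,  23, 651], dtype=int32))
((321.4924621582031, 211.47604370117188), (16.76297950744629, 43.81460952758789), 72.47443389892578) [0.58781385 0.07887835 0.01      ]
top (array([284.1080597 , 203.49850746]), array([ 261,  179,   47,   50, 1675], dtype=int32))
((284.1095275878906, 203.5252685546875), (39.42536926269531, 42.64835739135742), 12.994617462158203) [0.57955019 0.05600355 0.01      ]
(array([0.57429437, 0.05696836, 0.02900125]), np.float64(0.003756514141317163))
```

View pics/w6.png

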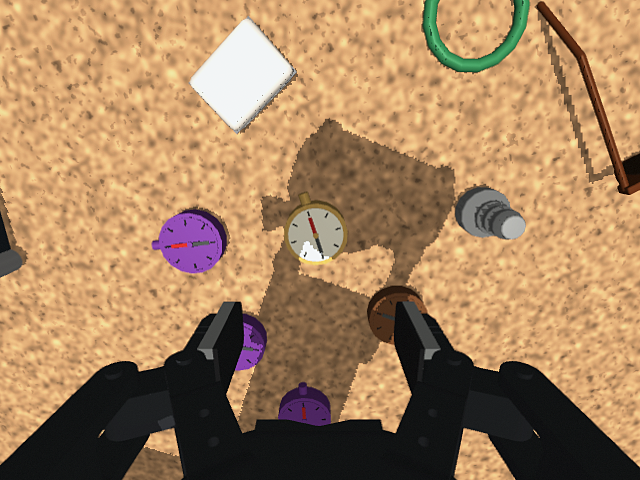

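The compass is at (315,232) with its stud at (305,200), pointing up and slightly left. The neighbours (purple at (245,340), brown at (395,313)) are clear of the finger tracks. I'll work out the grasp offsets.

Run:
```python
from h import *
s=env.state();C=cam('wrist',s)
im=cv2.imread('pics/w6.png'); 
c=onz(C,315.5,232,.018); st=onz(C,305,200,.010); print('manual',c,totool(c-s['tool_pos']),'stud dir',totool(st-c))
env.get_image('wrist')
for d in env.trace('wrist','compass')[:4]:
    ys,xs=np.nonzero(d['region']); (u,v),r=cv2.minEnclosingCircle(np.c_[xs,ys].astype(np.float32)); print(d['score'],xs.mean(),ys.mean(),len(xs),u,v,r)
for d in env.look_for('wrist','compass')[:4]: print(np.round(d['centre'],4),d['score'])
for z in(.018,): print([np.linalg.norm(onz(C,285,232,z)-onz(C,347,232,z))])
```

```text
manual [ 0.4507258  -0.25665128  0.018     ] [ 0.00429268 -0.0008349   0.12188485] stud dir [ 0.02364788 -0.00818422  0.0080711 ]
0.93 305.34683544303795 406.0215189873418 1580 305.27630615234375 410.10223388671875 27.437625885009766
0.88 314.9199249296215 232.8439161714107 3197 312.8947448730469 229.6842041015625 36.06809616088867
0.85 251.69016536118363 342.78677110530896 1149 241.5 342.0 28.535165786743164
0.76 388.2952380952381 310.55595238095236 1680 395.4552307128906 315.07171630859375 30.185195922851562
[ 0.2874 -0.2045  0.0166] 0.8
[ 0.4637 -0.1582  0.0181] 0.79
[ 0.3651 -0.1761  0.0192] 0.74
[ 0.4522 -0.2514  0.0135] 0.67
[np.float64(0.04828077065928968)]
```

Request:
drive_tool --commands '[{"gripper": 0.55,"travel": [0.004,-0.001,0.04],"rotation": [0,0,0]},{"gripper": 0.55,"travel": [0.004,-0.001,0.08],"rotation": [0,0,0]},{"gripper": 0.55,"travel": [0.004,-0.001,0.11],"rotation": [0,0,0]},{"gripper": 0.55,"travel": [0.004,-0.001,0.126],"rotation": [0,0,0]},{"gripper": 0.55,"travel": [0.004,-0.001,0.134],"rotation": [0,0,0]},{"gripper": 0.55,"travel": [0.004,-0.001,0.134],"rotation": [0,0,0]},{"gripper": 0.2,"travel": [0.004,-0.001,0.134],"rotation": [0,0,0]},{"gripper": 0,"travel": [0.004,-0.001,0.134],"rotation": [0,0,0]},{"gripper": 0,"travel": [0.004,-0.001,0.134],"rotation": [0,0,0]},{"gripper": 0,"travel": [0.004,-0.001,0.134],"rotation": [0,0,0]}]' --force 35

```text
clock: 12.8
tool_pos: [0.4501, -0.2561, 0.0055]
tool_rot: [0.993, -0.121, 0.001, 0.001]
ft_force: [-0.7, 0.4, 7.1]
finger_gap: 0.048
finger_force: 36.8
```

Gripped. I'll lift and carry it above the pad, turning 90° so the camera side stays away from the lid.

Request:
drive_tool --commands '[{"gripper": 0,"travel": [0,0,-0.02],"rotation": [0,0,0]},{"gripper": 0,"travel": [0,0,-0.06],"rotation": [0,0,0]},{"gripper": 0,"travel": [0,0,-0.1],"rotation": [0,0,0]},{"gripper": 0,"travel": [0,-0.03,-0.14],"rotation": [0,0,-8]},{"gripper": 0,"travel": [0.005,-0.06,-0.17],"rotation": [0,0,-16]},{"gripper": 0,"travel": [0.01,-0.09,-0.18],"rotation": [0,0,-24]},{"gripper": 0,"travel": [0.015,-0.12,-0.18],"rotation": [0,0,-32]},{"gripper": 0,"travel": [0.02,-0.15,-0.18],"rotation": [0,0,-40]},{"gripper": 0,"travel": [0.025,-0.18,-0.18],"rotation": [0,0,-48]},{"gripper": 0,"travel": [0.03,-0.21,-0.18],"rotation": [0,0,-56]},{"gripper": 0,"travel": [0.035,-0.24,-0.18],"rotation": [0,0,-64]},{"gripper": 0,"travel": [0.04,-0.27,-0.18],"rotation": [0,0,-72]},{"gripper": 0,"travel": [0.046,-0.3,-0.18],"rotation": [0,0,-80]},{"gripper": 0,"travel": [0.052,-0.32,-0.18],"rotation": [0,0,-88]},{"gripper": 0,"travel": [0.052,-0.33,-0.18],"rotation": [0,0,-90]},{"gripper": 0,"travel": [0.052,-0.33,-0.18],"rotation": [0,0,-90]},{"gripper": 0,"travel": [0.052,-0.33,-0.18],"rotation": [0,0,-90]}]'

```text
clock: 14.5
tool_pos: [0.5777, 0.0521, 0.1835]
tool_rot: [0.788, 0.616, -0.001, -0.0]
ft_force: [-0.7, 0.3, -1.6]
finger_gap: 0.0481
finger_force: 36.8
```

Run:
```python
from h import *
s=env.state();print(s['clock'],s['q'].round(3),s['tool_pos'].round(4),s['tool_rot'].round(3),s['finger_gap'],s['ft_force'].round(1))
C=cam('wrist',s);im=save('wrist','w7.png'); b=blob(im,'green',(320,250),300); print(b[:2],cv2.minAreaRect(np.argwhere(b[2])[:,::-1].astype(np.float32)))
cs=cv2.approxPolyDP(cv2.findContours(b[2].astype(np.uint8),0,1)[0][0],8,True)[:,0]
for c in cs: print(c,onz(C,*c,.010).round(4))
```

```text
14.5 [ 1.500e-02  2.730e-01  1.782e+00 -1.000e-03  1.088e+00  2.600e-01] [0.5777 0.0521 0.1835] [ 0.788  0.616 -0.001 -0.   ] 0.048081741865362716 [-0.7  0.3 -1.6]
(array([319.89875619, 209.8277384 ]), array([  251,   154,   137,   118, 14954], dtype=int32)) ((319.0, 212.5), (117.0, 136.0), 90.0)
[251 155] [0.5351 0.1214 0.01  ]
[259 271] [0.5101 0.0154 0.01  ]
[288 271] [0.5373 0.0086 0.01  ]
[300 253] [0.5533 0.0236 0.01  ]
[309 268] [0.5577 0.0068 0.01  ]
[381 270] [ 0.6246 -0.0121  0.01  ]
[387 154] [0.6503 0.0936 0.01  ]
```

View pics/w7.png

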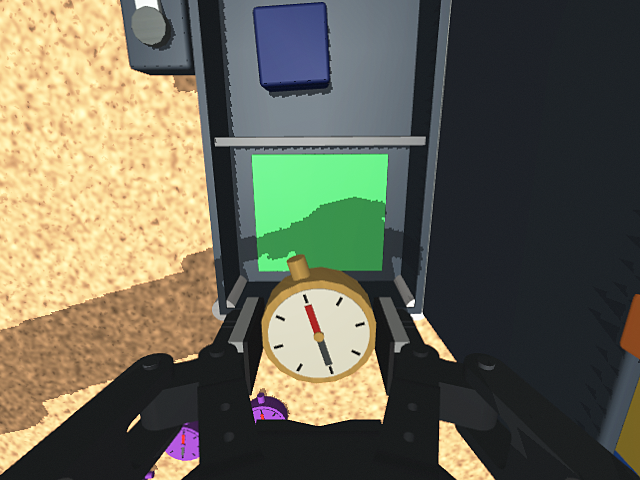

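The compass is held level, dial centre at (319,324). The green pad spans (251,155) to (387,270), which puts its centre near (0.580,0.055), matching the top camera. I'll compute the offset of the disc from the tool and the remaining shift.

Run:
```python
from h import *
s=env.state();C=cam('wrist',s); z=s['tool_pos'][2]-.0055+.018
im=cv2.cvtColor(cv2.imread('pics/w7.png'),cv2.COLOR_BGR2HSV).astype(int)
m=((im[...,1]<75)&(im[...,2]>170)).astype(np.uint8); m[:275]=0;m[385:]=0;m[:,:258]=0;m[:,382:]=0
n,l,st,c=cv2.connectedComponentsWithStats(m);i=1+st[1:,4].argmax();print(st[i],c[i])
h=cv2.convexHull(np.argwhere(l==i)[:,::-1].astype(np.int32));e=cv2.fitEllipse(h);print(e)
p=onz(C,*e[0],z);print(p,'disc in tool',totool(p-s['tool_pos']))
a,b=onz(C,262,325,z),onz(C,376,325,z);print('dia',np.linalg.norm(a-b))
print('shift',totool(np.array([.580,.055,p[2]])-p))
```

```text
[ 268  289  102   89 6391] [318.35237052 332.63949304]
((318.361328125, 332.7457275390625), (89.10823059082031, 101.45903015136719), 90.36211395263672)
[0.5775696  0.04795852 0.19611228] disc in tool [-0.0037406   0.00080112 -0.01249749]
dia 0.04757093109334413
shift [ 7.42036052e-03  6.53804462e-04 -6.85893322e-06]
```

Request:
drive_tool --commands '[{"gripper": 0,"travel": [0.0055,0.0005,0.03],"rotation": [0,0,0]},{"gripper": 0,"travel": [0.0055,0.0005,0.065],"rotation": [0,0,0]},{"gripper": 0,"travel": [0.0055,0.0005,0.1],"rotation": [0,0,0]},{"gripper": 0,"travel": [0.0055,0.0005,0.13],"rotation": [0,0,0]},{"gripper": 0,"travel": [0.0055,0.0005,0.15],"rotation": [0,0,0]},{"gripper": 0,"travel": [0.0055,0.0005,0.159],"rotation": [0,0,0]},{"gripper": 0,"travel": [0.0055,0.0005,0.162],"rotation": [0,0,0]},{"gripper": 0,"travel": [0.0055,0.0005,0.164],"rotation": [0,0,0]},{"gripper": 0,"travel": [0.0055,0.0005,0.164],"rotation": [0,0,0]},{"gripper": 0,"travel": [0.0055,0.0005,0.164],"rotation": [0,0,0]}]'

```text
clock: 15.55
tool_pos: [0.5814, 0.0578, 0.0212]
tool_rot: [0.788, 0.616, 0.001, 0.001]
ft_force: [-0.1, 0.5, -1.2]
finger_gap: 0.0481
finger_force: 36.8
```

Not yet in contact, with about 5 mm to go. I'll creep down.

Request:
drive_tool --commands '[{"gripper": 0,"travel": [0,0,0.001],"rotation": [0,0,0]},{"gripper": 0,"travel": [0,0,0.002],"rotation": [0,0,0]},{"gripper": 0,"travel": [0,0,0.003],"rotation": [0,0,0]},{"gripper": 0,"travel": [0,0,0.0035],"rotation": [0,0,0]},{"gripper": 0,"travel": [0,0,0.004],"rotation": [0,0,0]},{"gripper": 0,"travel": [0,0,0.004],"rotation": [0,0,0]},{"gripper": 0,"travel": [0,0,0.004],"rotation": [0,0,0]}]'

```text
clock: 16.25
tool_pos: [0.5803, 0.0579, 0.0158]
tool_rot: [0.787, 0.616, -0.0, -0.0]
ft_force: [0.3, 0.6, -1.1]
finger_gap: 0.0477
finger_force: 36.8
```

Request:
drive_tool --commands '[{"gripper": 0,"travel": [0,0,0.0005],"rotation": [0,0,0]},{"gripper": 0,"travel": [0,0,0.001],"rotation": [0,0,0]},{"gripper": 0,"travel": [0,0,0.0015],"rotation": [0,0,0]},{"gripper": 0,"travel": [0,0,0.0015],"rotation": [0,0,0]},{"gripper": 0,"travel": [0,0,0.0015],"rotation": [0,0,0]}]'

```text
clock: 16.75
tool_pos: [0.5804, 0.0579, 0.0155]
tool_rot: [0.787, 0.616, -0.0, -0.0]
ft_force: [-2.2, -0.0, 6.0]
finger_gap: 0.0481
finger_force: 37.4
```

The wrist shows 6 N, so the compass is on the pad. I'll release slowly and rise.

Request:
drive_tool --commands '[{"gripper": 0.18,"travel": [0,0,0],"rotation": [0,0,0]},{"gripper": 0.3,"travel": [0,0,0],"rotation": [0,0,0]},{"gripper": 0.45,"travel": [0,0,0],"rotation": [0,0,0]},{"gripper": 0.45,"travel": [0,0,-0.01],"rotation": [0,0,0]},{"gripper": 0.45,"travel": [0,0,-0.04],"rotation": [0,0,0]},{"gripper": 0.45,"travel": [0,0,-0.08],"rotation": [0,0,0]},{"gripper": 0.45,"travel": [0,0,-0.12],"rotation": [0,0,0]},{"gripper": 0.45,"travel": [-0.02,0,-0.16],"rotation": [0,0,0]},{"gripper": 0.45,"travel": [-0.05,0,-0.18],"rotation": [0,0,0]},{"gripper": 0.45,"travel": [-0.06,0,-0.18],"rotation": [0,0,0]},{"gripper": 0.45,"travel": [-0.06,0,-0.18],"rotation": [0,0,0]},{"gripper": 0.45,"travel": [-0.06,0,-0.18],"rotation": [0,0,0]}]'

```text
clock: 17.95
tool_pos: [0.5647, 0.0001, 0.1928]
tool_rot: [0.788, 0.616, -0.001, -0.001]
ft_force: [-1.0, -0.5, -0.3]
finger_gap: 0.0618
finger_force: 0.0
```

Run:
```python
from h import *
s=env.state();print(s['clock'],s['tool_pos'].round(4),s['ft_force'].round(1))
C=cam('wrist',s);im=save('wrist','w8.png'); b=blob(im,'green',(320,250),300)
h=cv2.convexHull(np.argwhere(b[2])[:,::-1].astype(np.int32)); print(b[1],cv2.minAreaRect(h))
cs=cv2.approxPolyDP(h,8,True)[:,0]; W=[onz(C,*c,.010) for c in cs]; print(cs.tolist()); print(np.round(W,4).tolist(),np.mean(W,0))
c=blob(im,'cream',(320,250),150); print(c[:2]); print(onz(C,*c[0],.028))
```

```text
17.95 [5.647e-01 1.000e-04 1.928e-01] [-1.  -0.5 -0.3]
[  250    89   141   127 13975] ((320.0, 152.0), (126.0, 140.0), 90.0)
[[390, 90], [383, 214], [257, 214], [251, 90]]
[[0.6508, 0.0925, 0.01], [0.6247, -0.0123, 0.01], [0.5093, 0.0164, 0.01], [0.5359, 0.1211, 0.01]] [0.58018102 0.0544385  0.01      ]
(array([320.72820513, 157.75487179]), array([ 296,  132,   51,   53, 1950], dtype=int32))
[0.58032158 0.05331647 0.028     ]
```

View pics/w8.png

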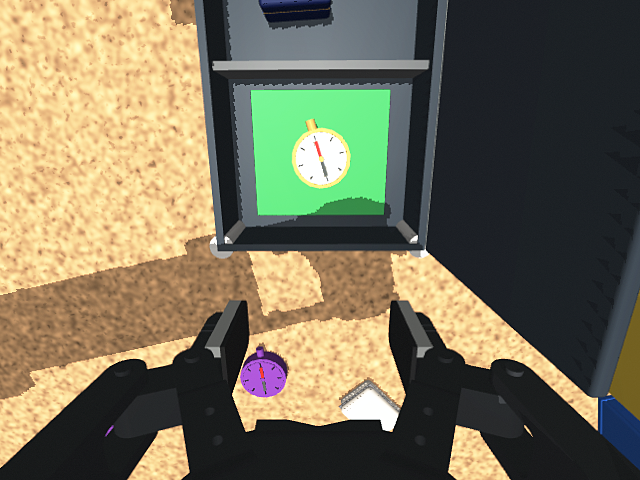

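The compass lies dial up at (321,158), about 1 mm from the pad's centre. The lid stands open and the gripper is free, so I'm handing in.

```bash
python3 -c "
from h import *
print(env.finish_job())"
```

```text
the job is handed in; nothing more can be done
None
```

I handed the job in at about 18 s: the compass lies flat, dial up, about 1 mm from the middle of the green pad, the lid stands open (about 1.67 rad), and the lever is clear (about 1.65 rad, measured just after its swing).

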